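Rack past the spring gate into the drying bay

TASK

Tip the green spring gate open and hold it open with one fingertip while the other fingertip pushes the red rack of plaster plugs along the chute, under the raised orange gate arm, until the rack stands against the end stop. The gate must not touch the rack; then take the hand away so that the gate shuts behind it. Only push: do not lift or tip the rack, and leave the bottle, cup and mould block where they stand.

Things in the scene. Friction and masses are not known exactly. Their poses are not given: they have to be found in the camera images.
- chute: Fixed metal chute, open above. Origin on the bench, on its centre line, under the closed gate arm. x: pushing direction, towards the end stop; y: to the gate panel's side; z up. Floor 4 mm high, x -225 to +105 mm. Side rails 14 mm high, 5 mm thick, inner faces at y -31 and +31.
- stop (a point): Middle of the end stop's face, at chute x +92, y 0, z 13 mm. The stop is a bar 22 mm high. With the rack home against it the rack's origin is at chute x +57 mm.
- gate (a joint): Gate angle (rad): 0 shut (panel upright), limit 1.15. Hinge line parallel to the chute's x at y +56, z 12 mm. Opening leans the green panel outwards (to +y) and lifts the orange arm, which clears the rack from about 0.7. A spring always shuts it: about 0.05 N m shut, 0.1 N m open, or 3 to 7 N at a fingertip 15 to 20 mm above the hinge.
- gate_arm (a point): Free end of the orange gate arm (middle of its end face). With the gate shut it lies at chute x 0, y +6, z 42 mm: the arm is a bar 8 mm thick (x -4 to +4) and 12 mm tall (z 36 to 48) that reaches from the green panel 50 mm inwards across the rack's way. It rises and swings out with the panel.
- gate_edge (a point): Middle of the green panel's top edge, 45 mm from the hinge, chute x -102. Shut, the panel (4 mm thick) spans x -210 to +6, z 12 to 57, inner face at y +54 mm. A fingertip 22 to 32 mm above the bench on its inner side, moved outwards, tips it; at 27 mm it goes about 20 mm past the shut face for 0.9 rad. The tip can slide lengthways along the panel up to the arm.
- rack: Loose red rack, 70 mm long (its x, along the chute), 56 wide, 0.2 to 0.4 kg, standing on the chute floor between the rails. Origin at the centre of its underside. Flat rear plate (face at rack x -35), 56 mm wide, 45 tall: push there. Four fixed white plugs, tops 62 mm above its underside. At the start its front is 25 to 65 mm short of the arm's middle.
- bottle: Bystander: green bottle with red cap, radius 27, height 130 mm, origin under its centre.
- cup: Bystander: red open cup, radius 38, height 80 mm, origin under its centre.
- block: Bystander: pale two-hole mould block, 60 x 90 x 58 mm, origin under its centre.

How it is judged:
On the way, in this order (a step that is already met when the one before it is completed fails the run):
1. a finger holds the gate open before the rack reaches it (value of joint gate above 0.6 rad and contact force between the fingers and gate above 0.2 N and x of rack in the frame of chute below -0.04 m), for 0.1 s.
2. half of the rack is under the arm, with a finger holding the gate open and a finger pushing the rack (value of joint gate above 0.6 rad and contact force between the fingers and gate above 0.05 N and contact force between the fingers and rack above 0.05 N and x of rack in the frame of chute above 0 m), for 0.04 s.
3. the rack is home at the end stop while a finger still holds the gate open (value of joint gate above 0.6 rad and contact force between the fingers and gate above 0.05 N and x of rack in the frame of chute above 0.05 m), for 0.04 s.
At the end, for the whole second after the job is handed in: The rack stands upright and at rest on the chute floor against the end stop (within 7 mm), and the gate is shut behind it (within 0.08 rad) (x of rack in the frame of chute between 0.05 and 0.062 m and y of rack in the frame of chute between -0.008 and 0.008 m and z of rack in the frame of chute below 0.008 m and angle between rack's own z axis and vertical below 0.08 rad and linear speed of rack below 0.01 m/s and value of joint gate below 0.08 rad); the robot touches nothing.
It fails at once if the gate touches the rack (contact force between gate and rack above 0.3 N).
It fails at once if the rack is lifted or tipped (z of rack in the frame of chute above 0.016 m or angle between rack's own z axis and vertical above 0.2 rad).
It fails at once if a bystander is disturbed (distance of any of bottle, cup, block from where it was at the start of the episode above 0.015 m).
It also fails if it takes over 51 s, if anything falls off the work surface, if the arm or the gripper's body presses on something with over 40 N, if the wrist force passes 120 N, or if a joint passes its speed limit or range.

ROBOT

A 6-joint arm with a two-finger parallel gripper is mounted at the origin on the work surface. World frame = base frame: x ahead of the robot, y to its left, z up, the work surface at z = 0. Lengths are in m, angles in rad, forces in N, time in s.
With the tool pointing down it reaches from about 0.3 to 1 m from the base axis. Payload 5.1 kg.
Tool frame: the origin (TCP) lies on the centre line of the jaws, within the pads' length; the fingertips stand 22 mm ahead of it and the grasp point (between the pads) lies 3 mm ahead of it; z points along the fingers, y is the line along which they close (so a half turn about z gives the same grasp; the last joint's range is limited). The gripper opens to 95 mm and grips with 3 to 60 N. Pads are 20 mm wide; open, the fingers measure 119 mm over their backs; the gripper's body (75 mm by 180 mm) begins 59 mm behind the grasp point.
Start: joints at [-1.21, 0.124, 1.65, -0, 1.367, -0.083], TCP at [0.279, -0.587, 0.237] pointing down, gripper open.
Joint ranges: [-2.61, 2.61], [-1.02, 2.33], [0.03, 2.71], [-1.35, 4.49], [0.32, 2.68], [-2.91, 2.91]. Speed limits (rad/s): [2.57, 2.57, 3.14, 3.14, 3.14, 3.14].

INTERFACE

Orientations are given as a rotation vector (axis times angle).
In Python, from workcell import robot gives the robot as it stands.
- The arm moves only by the tool shift_gripper, called after "Request:" as a command line: name --pt "numbers of a row" for each row, then --argument value for the rest. Schema: {"type":"object","properties":{"steps":{"type":"array","items":{"type":"array","items":{"type":"number"},"minItems":5,"maxItems":5},"minItems":1,"maxItems":5},"grip_force":{"type":"number"},"only":{"type":"string"},"quiet":{"type":"boolean"},"lines":{"type":"string"}},"required":["steps"],"additionalProperties":false}. steps is a list of rows, 1 to 5 of them, each of 5 numbers: dx, dy, dz in shares of the most that a row can go, 1 being 50 mm, then a turn about the tool's z in normalised numbers (1 is 90 degrees), then the finger opening in m; each row shifts and turns the commanded pose from where the row before left it, along the tool's axes as they then stand; what a row does not reach is not made up. A row lasts 1/10 s, in which the tool goes at most 0.05 m and 0.15 rad, less where a joint would pass 70% of its speed; a pose out of reach is approached as far as the arm can. The fingers move at their own pace and stop on an object; grip_force is the grip in N (left out, the last holds). Time passes only in rows, so rows that do not move let the fingers close. The tool returns the time, the measured TCP pose, the force, the opening and the grip force at its end. only (a regular expression) keeps the lines of the reply that match it, lines (a string "A,B") keeps lines A to B, and quiet returns only ok. Input that does not fit is refused with a message, and nothing moves.
- robot.get_state(): the state, without advancing time (a new reading comes with each control period).
- robot.get_image(name): name is "side" or "top" or "wrist"; returns (picture, depth): 384x512x3 uint8, red, green, blue; 384x512 float32, m along the optical axis (not along the pixel's ray), 0 where there is no reading.
- robot.camera_params(name): a dict with "vfov" (degrees; the focal length in pixels is half the picture's height over the tangent of half this angle, whatever the lens; pixels are square), "cx", "cy" (the principal point, pixels), "R" (3x3) and "t" (3): a world point X has camera coordinates R X + t. Camera axes: x right, y down, z forward; pixel columns grow to the right and rows downward; lengths in m; the calibration is good to about 2 mm. A picture is of the moment at which its call begins: read the wrist's pose just before it. camera_params takes no time and is no camera call; for the wrist camera it gives the pose at the moment of the call.
- robot.hand_in(): hands the job in; it is judged then, once.
The state is a dict: "t": time; "qpos": joint angles; "qvel": joint speeds; "effort": joint torques, N m; "position": TCP position; "orientation": TCP orientation; "contact_force": force on the tool from outside, world axes, zero at the start; "moment": the same for the moment, N m; "gripper_width": finger opening in m; "finger_force": force on a finger pad.
Only numpy, scipy, OpenCV 4.12 (cv2) and the standard library are available. Lean on these libraries where they do the work, as an engineer would, in place of code of your own. Each camera call takes 0.05 s, during which the arm holds its last target. There are 200 camera calls.

## Working session

There is one attempt and no reset: what is moved stays moved. The work goes in short steps, Python scripts to look and compute and a tool call to move; the robot and the scene stay as the last step left them, time stands still between calls to the robot, and variables do not carry over. Pictures are saved under pics/ and viewed, at most 10 in all, crops included, and the job is handed in when it is done.

```bash
ls; mkdir -p pics; python3 - <<'E'
from workcell import robot
import cv2,numpy as np
for n in("top","side"):
    im,d=robot.get_image(n); cv2.imwrite(f"pics/{n}0.png",im[:,:,::-1]); np.save(f"pics/{n}0.npy",d); np.save(f"pics/{n}0i.npy",im)
    print(n,robot.camera_params(n))
s=robot.get_state(); print(s["t"],s["position"],s["orientation"],s["gripper_width"])
E
```

```text
pics
workcell.py
top {'vfov': 51.903689821756444, 'cx': 260.14908711065596, 'cy': 186.77359566590044, 'R': array([[-5.52956194e-04, -9.99821397e-01,  1.88909422e-02],
       [-9.90543707e-01, -2.04414086e-03, -1.37182307e-01],
       [ 1.37196422e-01, -1.87881598e-02, -9.90365663e-01]]), 't': array([0.04410474, 0.67961595, 0.70929174])}
side {'vfov': 56.86130739612867, 'cx': 251.52132807330983, 'cy': 189.58112927222345, 'R': array([[-0.6683834 , -0.74371502,  0.01231299],
       [-0.49727129,  0.43446907, -0.7509713 ],
       [ 0.55315902, -0.50805964, -0.66022004]]), 't': array([0.48868643, 0.36156638, 0.38258367])}
0.1 [ 0.27887004 -0.58654908  0.23552017] [-3.06279421e+00 -6.90951264e-01  3.90902615e-04] 0.0953274113626222
```

View pics/top0.png

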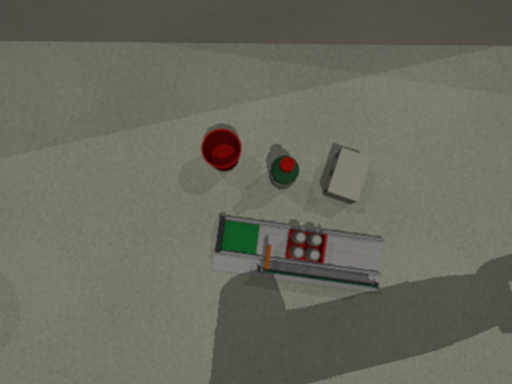

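View pics/side0.png

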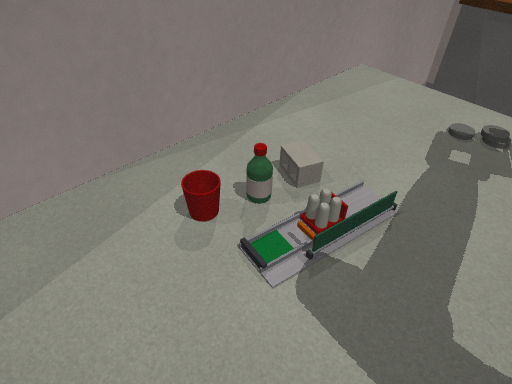

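The top view shows the stop at about (220,235), green home area (240,238), orange arm (267,257), rack (306,246), and panel edge from (265,268) to (377,285). The pushing direction is therefore about world +y, and the gate is on the robot's side. The side view agrees, with the bystanders on the far side.

```bash
cat > h.py <<'E'
import numpy as np,cv2
from workcell import robot
def ray(n,uv,z,p=None):
    p=p or robot.camera_params(n); f=192/np.tan(np.radians(p["vfov"])/2)
    R,t=np.array(p["R"]),np.array(p["t"]); uv=np.atleast_2d(uv).astype(float)
    d=np.c_[(uv[:,0]-p["cx"])/f,(uv[:,1]-p["cy"])/f,np.ones(len(uv))]@R
    c=-R.T@t; return c+d*((z-c[2])/d[:,2])[:,None]
def cloud(n,D):
    p=robot.camera_params(n); f=192/np.tan(np.radians(p["vfov"])/2)
    v,u=np.mgrid[:384,:512]; X=np.stack([(u-p["cx"])/f*D,(v-p["cy"])/f*D,D],-1)
    return (X-p["t"])@np.array(p["R"])
E
python3 - <<'E'
from h import *
im=np.load("pics/top0i.npy"); D=np.load("pics/top0.npy"); P=cloud("top",D)
big=cv2.resize(im[205:297,205:395],None,fx=4.2,fy=4.2,interpolation=cv2.INTER_CUBIC)
cv2.imwrite("pics/crop.png",np.clip(big[:,:,::-1].astype(float)*1.6,0,255))
hsv=cv2.cvtColor(im,cv2.COLOR_RGB2HSV); H,S,V=cv2.split(hsv)
roi=np.zeros(H.shape,bool); roi[205:297,205:395]=1
print("bench z",np.median(P[300:340,100:200,2]))
for n,m in dict(orange=(H>5)&(H<20)&(S>180)&(V>90),red=((H<4)|(H>176))&(S>150),green=(H>45)&(H<80)&(S>150)&(V>60)).items():
    m=m&roi; q=P[m]; print(n,m.sum(),np.round(np.percentile(q,[5,50,95],axis=0),3).tolist())
    r=cv2.minAreaRect(np.argwhere(m)[:,::-1].astype(np.float32)); print(r)
m=roi&(P[:,:,2]>.008)
for lo,hi in((.01,.018),(.018,.026),(.04,.047),(.05,.06),(.06,.07)):
    mm=roi&(P[:,:,2]>lo)&(P[:,:,2]<hi); q=P[mm]; print(lo,mm.sum(),np.round(np.percentile(q,[2,50,98],axis=0),3).tolist())
E
```

```text
bench z -0.0005273981260342179
orange 72 [[0.528, 0.028, 0.044], [0.546, 0.032, 0.047], [0.566, 0.036, 0.049]]
((267.006103515625, 256.94512939453125), (3.092082977294922, 24.184507369995117), 6.34019136428833)
red 380 [[0.542, -0.076, 0.014], [0.567, -0.046, 0.016], [0.594, -0.01, 0.049]]
((306.0099792480469, 245.92999267578125), (37.90092468261719, 29.274221420288086), 8.13010311126709)
green 979 [[0.559, 0.054, 0.002], [0.585, 0.084, 0.004], [0.61, 0.114, 0.006]]
((239.64999389648438, 236.9499969482422), (33.799705505371094, 28.849958419799805), 8.130102157592773)
0.01 1345 [[0.499, -0.185, 0.011], [0.561, -0.04, 0.014], [0.62, 0.113, 0.017]]
0.018 290 [[0.5, -0.141, 0.018], [0.579, 0.12, 0.022], [0.624, 0.13, 0.026]]
0.04 144 [[0.499, -0.15, 0.04], [0.551, -0.021, 0.045], [0.588, 0.036, 0.047]]
0.05 358 [[0.495, -0.169, 0.051], [0.513, -0.053, 0.056], [0.59, 0.034, 0.06]]
0.06 411 [[0.544, -0.065, 0.06], [0.566, -0.04, 0.065], [0.593, -0.017, 0.067]][ WARN:0@0.591] global loadsave.cpp:1063 imwrite_ Unsupported depth image for selected encoder is fallbacked to CV_8U.
```

View pics/crop.png

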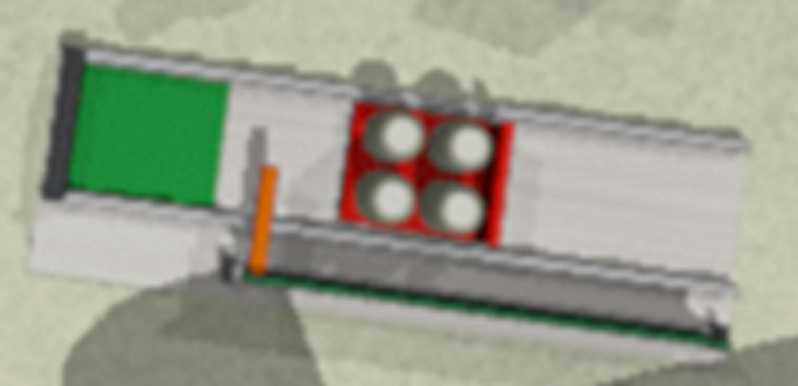

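The crop shows the stop at the left (crop 62,120), home area (150,135), arm (263,220), rack (425,175) with its rear plate at the right (500,185), and panel edge from (245,275) to (728,345). Next I fit the chute frame.

```bash
python3 - <<'E'
from h import *
im=np.load("pics/top0i.npy"); D=np.load("pics/top0.npy"); P=cloud("top",D)
H,S,V=cv2.split(cv2.cvtColor(im,cv2.COLOR_RGB2HSV))
roi=np.zeros(H.shape,bool); roi[205:297,205:395]=1
def comp(m):
    n,l,s,c=cv2.connectedComponentsWithStats((m&roi).astype(np.uint8)); k=1+s[1:,4].argmax(); return l==k
def uv(m): return np.argwhere(m)[:,::-1].astype(np.float32)
g=comp((H>45)&(H<80)&(S>150)&(V>60)); b=cv2.boxPoints(cv2.minAreaRect(ray("top",uv(g),.004)[:,:2].astype(np.float32)))
print("green box",b.round(4).tolist(),b.mean(0),[np.linalg.norm(b[i]-b[i-1]) for i in range(4)],uv(g).mean(0),ray("top",uv(g).mean(0),.004))
# panel edge by height
pm=roi&(P[:,:,2]>.045)&(P[:,:,0]<.545)&(H>40)&(H<95)&(S>60); pm=roi&(H>40)&(H<95)&(S>90)&~g&(np.arange(384)[:,None]>255)
q=ray("top",uv(pm),.057); l=cv2.fitLine(q[:,:2].astype(np.float32),cv2.DIST_HUBER,0,.01,.01).ravel()
print("panel",pm.sum(),l,np.degrees(np.arctan2(l[1],l[0])),q[:,1].min(),q[:,1].max())
# refine angle by green-area edges: least sq on moments
o=comp((H>5)&(H<20)&(S>180)&(V>90)); q=ray("top",uv(o),.048); print("orange c",q.mean(0),cv2.minAreaRect(q[:,:2].astype(np.float32)))
l2=cv2.fitLine(q[:,:2].astype(np.float32),cv2.DIST_HUBER,0,.01,.01).ravel();print(np.degrees(np.arctan2(l2[1],l2[0])))
# far rail edge fit: bright rail points by height
rm=roi&(P[:,:,2]>.010)&(P[:,:,2]<.018)&(S<60); q=P[rm]; 
a=np.radians(97); 
for a in np.radians(np.arange(93,101,.5)):
    ex=np.array([np.cos(a),np.sin(a)]);ey=np.array([-ex[1],ex[0]]); y=(q[:,:2]-[.585,.083])@ey
    h=np.histogram(y,np.arange(-.05,.08,.0015))[0]; print(round(np.degrees(a),1),np.sort(h)[-4:],(np.argsort(h)[-4:]*1.5-50))
# plug tops
w=roi&(P[:,:,2]>.06)&(S<50); q=P[w]; print("plugs",q.mean(0),(q.max(0)+q.min(0))/2)
r=roi&((H<4)|(H>176))&(S>150)&(P[:,:,2]>.04)&(V>110); q=ray("top",uv(r),.049); print("rearplate top",r.sum(),q.mean(0),np.ptp(q,axis=0))
for n,u in dict(bottle=(287,164),cup=(221,145),block=(347,175)).items(): print(n,P[u[1],u[0]])
E
```

```text
green box [[0.5519999861717224, 0.05530000105500221], [0.608299970626831, 0.04729999974370003], [0.6176999807357788, 0.11389999836683273], [0.5613999962806702, 0.121799997985363]] [0.58485126 0.08458105] [np.float32(0.06720994), np.float32(0.056832533), np.float32(0.06720994), np.float32(0.056832533)] [239.72115 236.90909] [[0.58479207 0.08446773 0.004     ]]
panel 223 [ 0.13628231  0.99067     0.5093048  -0.06528056] 82.16722 -0.1695427254697574 0.0396697347439192
orange c [0.54683229 0.03179694 0.048     ] ((0.5472812652587891, 0.031902287155389786), (0.005762770306318998, 0.04449024051427841), 83.36432647705078)
-7.185177
93.0 [20 21 23 23] [59.5 67.  73.  70. ]
93.5 [18 19 21 24] [74.5 71.5 68.5 65.5]
94.0 [15 16 18 21] [71.5 64.  77.5 65.5]
94.5 [14 17 17 20] [71.5 25.  64.  67. ]
95.0 [17 17 17 21] [26.5 28.  70.  67. ]
95.5 [17 17 17 18] [29.5 28.  67.  25. ]
96.0 [16 16 18 19] [23.5 71.5 31.  28. ]
96.5 [16 17 17 19] [23.5 26.5 31.  34. ]
97.0 [16 16 16 17] [32.5 34.  28.  25. ]
97.5 [17 18 18 20] [26.5 31.  34.  38.5]
98.0 [16 16 16 16] [25.  32.5 37.  38.5]
98.5 [18 19 19 19] [31.  26.5 43.  38.5]
99.0 [15 15 16 16] [37.  25.  41.5 34. ]
99.5 [17 17 17 17] [26.5 22.  43.  38.5]
100.0 [14 14 14 14] [29.5 32.5 23.5 37. ]
100.5 [16 17 17 17] [25.  29.5 34.  38.5]
plugs [ 0.56894086 -0.02924295  0.15151022] [ 0.56848032 -0.00451886  0.42743836]
rearplate top 51 [ 0.56274066 -0.07467528  0.049     ] [0.04999671 0.00866269 0.        ]
bottle [7.07649597e-01 2.19886875e-05 1.29704139e-01]
cup [0.77222465 0.12420041 0.00214154]
block [ 0.70076442 -0.12015521  0.05894743]
```

Three independent cues agree on the chute frame: origin ≈ (0.577, 0.028), with the x axis at 82.1°. The rack's rear face is at chute x ≈ -0.106.

Plan: turn the tool so the pusher finger leads the gate finger by about 45 mm (θ=35°), so the gate finger stays short of the arm. Opening will be 67 mm and tip height 27 mm. First move is across, staying high.

Units first: shifts go in shares of 50 mm and turns go in shares of 90 degrees. So 0.04 m is 0.8, -0.027 m is -0.54.

Request:
shift_gripper --pt "0.8 -0.54 0 0 0.067" --pt "0.8 -0.54 0 0 0.067" --pt "0.8 -0.54 0 0 0.067" --pt "0.8 -0.54 0 0 0.067" --pt "0.8 -0.54 0 0 0.067" --grip_force 40

```text
t: 0.6
position: [0.4021, -0.3773, 0.2362]
orientation: [-3.064, -0.691, 0.0]
contact_force: [0.5, -0.5, 1.1]
gripper_width: 0.0678
finger_force: 0.0
```

Request:
shift_gripper --pt "0.8 -0.54 0 0 0.067" --pt "0.8 -0.54 0 0 0.067" --pt "0.8 -0.54 0 0 0.067" --pt "0.8 -0.54 0 0 0.067" --pt "0.8 -0.54 0 0 0.067"

```text
t: 1.1
position: [0.5248, -0.1695, 0.2363]
orientation: [-3.064, -0.691, 0.0]
contact_force: [0.3, -0.9, 0.7]
gripper_width: 0.0669
finger_force: 0.0
```

Request:
shift_gripper --pt "0.8 -0.6 0 -0.0923 0.067" --pt "0 0 0 -0.0923 0.067" --pt "0 0 0 -0.0923 0.067" --pt "0 0 0 -0.0923 0.067" --pt "0 0 0 -0.0923 0.067"

```text
t: 1.6
position: [0.5474, -0.1267, 0.236]
orientation: [-2.614, -1.741, 0.001]
contact_force: [0.0, -0.2, -0.4]
gripper_width: 0.0667
finger_force: 0.0
```

Request:
shift_gripper --pt "0 0 0 -0.0923 0.067" --pt "0 0 0 -0.0923 0.067" --pt "0 0 0 -0.0923 0.067" --pt "0 0 0 -0.0923 0.067" --pt "0 0 0 -0.0923 0.067"

```text
t: 2.1
position: [0.5473, -0.127, 0.236]
orientation: [-1.827, -2.554, 0.001]
contact_force: [0.8, -0.1, 0.1]
gripper_width: 0.0669
finger_force: 0.0
```

Request:
shift_gripper --pt "0 0 0 -0.0923 0.067" --pt "0 0 0 0 0.067" --pt "0 0 0 0 0.067"

```text
t: 2.4
position: [0.5474, -0.1271, 0.2363]
orientation: [-1.65, -2.673, 0.0]
contact_force: [0.8, 0.4, -0.4]
gripper_width: 0.067
finger_force: 0.0
```

```bash
cat >> h.py <<'E'
from scipy.spatial.transform import Rotation as Ro
O=np.array([.5767,.0278]); ex=np.array([.137,.9906]); ey=np.array([-.9906,.137])
def where(tgt=None):
    s=robot.get_state(); p=np.array(s["position"]); M=Ro.from_rotvec(s["orientation"]).as_matrix()
    r=p[:2]-O; c=np.array([r@ex,r@ey]); tx,ty=M[:2,0],M[:2,1]
    th=np.degrees(np.arctan2(tx@ey,tx@ex)); h=(s["gripper_width"]+.012)/2
    off=h*np.array([ty@ex,ty@ey])
    print("t",round(s["t"],2),"tcp chute",c.round(4),"z",p[2].round(4),"tilt",M[2,2].round(4),"theta",th.round(1),"push",(c+off).round(4),"gate",(c-off).round(4),"w",round(s["gripper_width"],4),"F",np.round(s["contact_force"],1))
    if tgt is not None:
        d=np.array(tgt)-c; w=d[0]*ex+d[1]*ey; print("tool dx,dy",w@tx,w@ty)
E
python3 -c "
from h import *
where((-.155,.0065))"
```

```text
t 2.4 tcp chute [-0.1575  0.0078] z 0.2363 tilt -1.0 theta 34.5 push [-0.1351 -0.0248] gate [-0.1798  0.0403] w 0.067 F [ 0.8  0.4 -0.4]
tool dx,dy 0.001309357262413628 0.0024548113770663047
```

Scaled: 0.04 m is 0.8, 0.03 m is 0.6.

Request:
shift_gripper --pt "-0.02 0.12 0.8 0 0.067" --pt "0 0 0.8 0 0.067" --pt "0 0 0.8 0 0.067" --pt "0 0 0.6 0 0.067" --pt "0 0 0 0 0.067"

```text
t: 2.9
position: [0.5495, -0.1241, 0.0811]
orientation: [-1.643, -2.665, 0.004]
contact_force: [-0.2, 0.4, -0.1]
gripper_width: 0.0671
finger_force: 0.0
```

```bash
python3 -c "
from h import *
where((-.155,.0065))
im,d=robot.get_image('wrist'); cv2.imwrite('pics/w1.png',im[:,:,::-1])
im,d=robot.get_image('side'); cv2.imwrite('pics/s1.png',cv2.resize(im[120:310,200:440,::-1],None,fx=3,fy=3))"
```

```text
t 2.9 tcp chute [-0.1542  0.0061] z 0.0811 tilt -0.9999 theta 34.6 push [-0.1318 -0.0264] gate [-0.1766  0.0387] w 0.0671 F [-0.2  0.4 -0.1]
tool dx,dy -0.00046065617396818777 -0.0007517593010603083
```

View pics/s1.png

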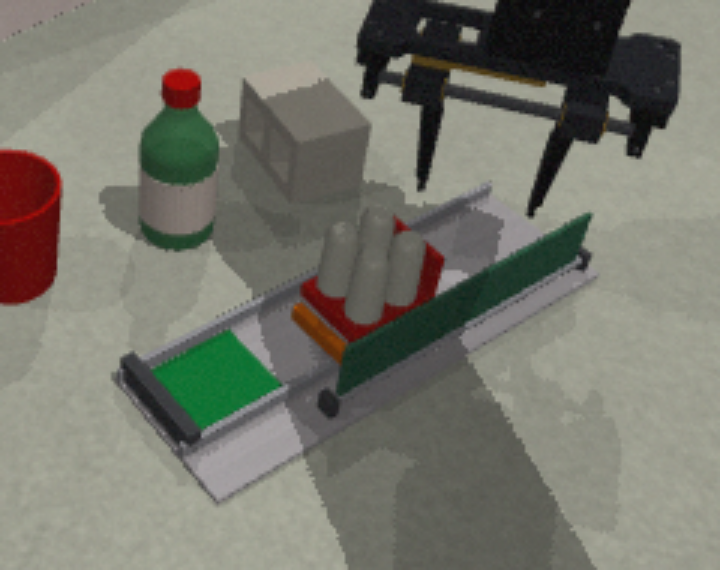

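View pics/w1.png

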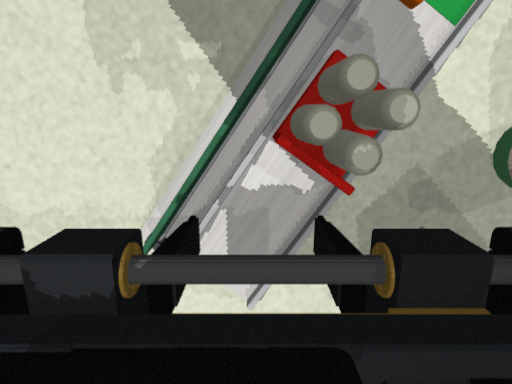

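The side crop shows both fingertips just behind the rack, at (422,188) and (531,214). The gate finger is on the chute side of the panel. The wrist view agrees: gate fingertip at (193,220), panel line at about u=165 in that row. I descend to tip height 27 mm.

Scaled: 0.012 m is 0.24, 0.01 m is 0.2.

Request:
shift_gripper --pt "0 0 0.24 0 0.067" --pt "0 0 0.2 0 0.067" --pt "0 0 0.14 0 0.067" --pt "0 0 0.06 0 0.067" --pt "0 0 0 0 0.067"

```text
t: 3.5
position: [0.5531, -0.1252, 0.0541]
orientation: [-1.645, -2.675, 0.0]
contact_force: [0.4, -0.5, -0.0]
gripper_width: 0.067
finger_force: 0.0
```

```bash
python3 -c "
from h import *
where((-.155,.0065))"
```

```text
t 3.5 tcp chute [-0.1548  0.0025] z 0.0541 tilt -1.0 theta 34.7 push [-0.1324 -0.03  ] gate [-0.1773  0.0349] w 0.067 F [ 0.4 -0.5 -0. ]
tool dx,dy 0.0021757849563994545 -0.003412805930745829
```

Scaled: 0.005 m is 0.1, -0.004 m is -0.08.

Request:
shift_gripper --pt "0.06 -0.08 0.1 0 0.067" --pt "0.06 -0.08 0 0 0.067" --pt "0.06 -0.08 0 0 0.067" --pt "0.06 -0.08 0 0 0.067" --pt "0 0 0 0 0.067"

```text
t: 4.0
position: [0.5342, -0.122, 0.0502]
orientation: [1.645, 2.674, 0.001]
contact_force: [4.2, -0.3, -1.0]
gripper_width: 0.0669
finger_force: 1.6
```

Request:
shift_gripper --pt "0.06 -0.08 0 0 0.067" --pt "0.06 -0.08 0 0 0.067" --pt "0 0 0 0 0.067"

```text
t: 4.3
position: [0.5251, -0.1205, 0.051]
orientation: [1.644, 2.673, 0.001]
contact_force: [4.3, -0.2, 2.0]
gripper_width: 0.0672
finger_force: 2.1
```

```bash
cat >> h.py <<'E'
def gate():
    im,D=robot.get_image("side"); q=cloud("side",D); H,S,V=cv2.split(cv2.cvtColor(im,cv2.COLOR_RGB2HSV))
    r=q[:,:,:2]-O; c=np.stack([r@ex,r@ey,q[:,:,2]],-1)
    m=(H>40)&(H<95)&(S>80)&(D>0)&(c[:,:,0]>-.2)&(c[:,:,0]<.004)&(c[:,:,1]>.045)&(c[:,:,1]<.13)&(c[:,:,2]>.015)&(c[:,:,2]<.065)
    k=c[m]; l=cv2.fitLine(k[:,1:].astype(np.float32),cv2.DIST_HUBER,0,.003,.01).ravel()
    o=(H>5)&(H<20)&(S>180)&(V>60)&(abs(c[:,:,0])<.03)
    print("gate angle",np.arctan2(abs(l[0]),abs(l[1])),m.sum(),"ymax",np.percentile(k[:,1],99),"zmax",np.percentile(k[:,2],99),"arm z",np.percentile(c[o][:,2],[2,98]) if o.any() else None,"arm y",np.percentile(c[o][:,1],[2,98]) if o.any() else None)
    return im
E
python3 -c "
from h import *
where()
im=gate(); cv2.imwrite('pics/s2.png',cv2.resize(im[120:310,200:440,::-1],None,fx=3,fy=3))"
```

```text
t 4.3 tcp chute [-0.1539  0.0308] z 0.051 tilt -1.0 theta 34.7 push [-0.1314 -0.0018] gate [-0.1765  0.0634] w 0.0672 F [ 4.3 -0.2  2. ]
gate angle 0.7079838 438 ymax 0.08652308236357902 zmax 0.04708934105109824 arm z [0.03641799 0.06773261] arm y [0.03879931 0.07664226]
```

View pics/s2.png

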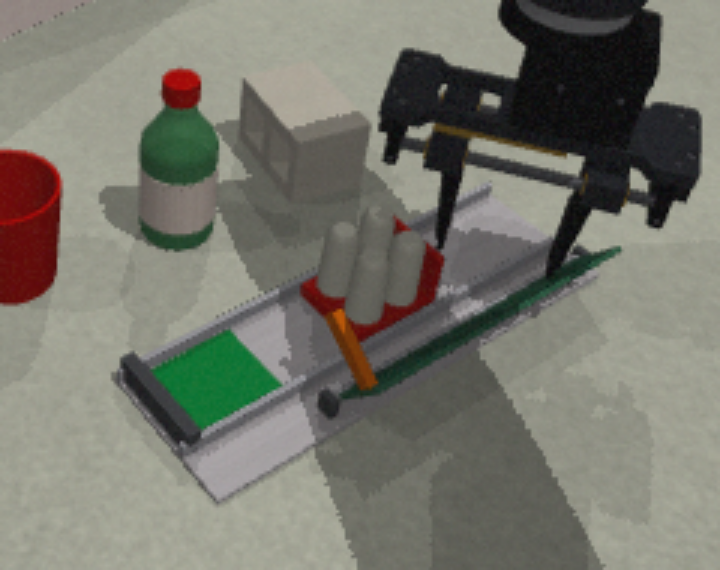

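The side crop shows the gate tipped (measured 0.71 rad), the orange arm raised and clear of the rack, and the pusher tip at (440,245) behind the rear plate. I open it slightly more, then advance.

Scaled: 0.0041 m is 0.082, 0.002 m is 0.04.

Request:
shift_gripper --pt "0.04 -0.06 0.04 0 0.071" --pt "0 0 0 0 0.071" --pt "0 0 0 0 0.071" --pt "0.082 0.056 0 0 0.071" --pt "0.082 0.056 0 0 0.071"

```text
t: 4.85
position: [0.5225, -0.1109, 0.0488]
orientation: [1.644, 2.674, -0.002]
contact_force: [2.5, -4.8, 3.6]
gripper_width: 0.0711
finger_force: 2.4
```

Request:
shift_gripper --pt "0.066 0.046 0 0 0.071" --pt "0.066 0.046 0 0 0.071" --pt "0 0 0 0 0.071"

```text
t: 5.15
position: [0.5231, -0.1019, 0.0483]
orientation: [1.645, 2.675, -0.0]
contact_force: [1.9, -4.0, 5.9]
gripper_width: 0.0711
finger_force: 3.6
```

```bash
cat >> h.py <<'E'
def rack():
    im,D=robot.get_image("top"); H,S,V=cv2.split(cv2.cvtColor(im,cv2.COLOR_RGB2HSV)); q=cloud("top",D); r=q[:,:,:2]-O; c=np.stack([r@ex,r@ey,q[:,:,2]],-1)
    m=((H<4)|(H>176))&(S>150)&(abs(c[:,:,1])<.035)&(c[:,:,0]<.1)&(c[:,:,0]>-.16)&(c[:,:,2]<.06)
    k=c[m]; print("rack red",m.sum(),"x",np.percentile(k[:,0],[1,99]).round(4),"y",np.percentile(k[:,1],[1,99]).round(4),"zmax",k[:,2].max().round(3))
E
python3 -c "
from h import *
where(); gate(); rack()"
```

```text
t 5.15 tcp chute [-0.1358  0.0353] z 0.0483 tilt -1.0 theta 34.7 push [-0.1122  0.0011] gate [-0.1594  0.0694] w 0.0711 F [ 1.9 -4.   5.9]
gate angle 0.9704423 914 ymax 0.09469353522369273 zmax 0.0380334342366426 arm z [0.0301012  0.07044508] arm y [0.05394743 0.08438473]
rack red 228 x [-0.0973 -0.0341] y [-0.0288  0.0255] zmax 0.058
```

Scaled: 0.0033 m is 0.066, 0.0023 m is 0.046.

Request:
shift_gripper --pt "0.066 0.046 0 0 0.071" --pt "0.066 0.046 0 0 0.071" --pt "0.066 0.046 0 0 0.071" --pt "0.066 0.046 0 0 0.071" --pt "0.066 0.046 0 0 0.071"

```text
t: 5.75
position: [0.5258, -0.0829, 0.0483]
orientation: [1.644, 2.675, -0.003]
contact_force: [0.9, -7.1, 5.7]
gripper_width: 0.0711
finger_force: 4.1
```

```bash
python3 -c "
from h import *
where(); gate(); rack()"
```

```text
t 5.75 tcp chute [-0.1167  0.0353] z 0.0483 tilt -1.0 theta 34.7 push [-0.093   0.0011] gate [-0.1403  0.0694] w 0.0711 F [ 0.9 -7.1  5.7]
gate angle 0.96781385 904 ymax 0.09477055763811339 zmax 0.03778253679970974 arm z [0.03008045 0.0703995 ] arm y [0.05190148 0.0843845 ]
rack red 236 x [-0.0766 -0.0143] y [-0.0295  0.0246] zmax 0.031
```

Scaled: 0.0033 m is 0.066, 0.0023 m is 0.046.

Request:
shift_gripper --pt "0.066 0.046 0 0 0.071" --pt "0.066 0.046 0 0 0.071" --pt "0.066 0.046 0 0 0.071" --pt "0.066 0.046 0 0 0.071" --pt "0.066 0.046 0 0 0.071"

```text
t: 6.35
position: [0.5285, -0.0631, 0.0483]
orientation: [1.644, 2.675, -0.003]
contact_force: [1.1, -7.0, 5.7]
gripper_width: 0.0706
finger_force: 4.2
```

Request:
shift_gripper --pt "0.066 0.046 0 0 0.071" --pt "0.066 0.046 0 0 0.071" --pt "0.066 0.046 0 0 0.071" --pt "0.066 0.046 0 0 0.071" --pt "0.066 0.046 0 0 0.071"

```text
t: 6.85
position: [0.5314, -0.0432, 0.0483]
orientation: [1.644, 2.675, -0.004]
contact_force: [0.7, -7.2, 6.1]
gripper_width: 0.0709
finger_force: 4.3
```

```bash
python3 -c "
from h import *
where(); gate(); rack()"
```

```text
t 6.85 tcp chute [-0.0765  0.0352] z 0.0483 tilt -1.0 theta 34.7 push [-0.0529  0.0011] gate [-0.1001  0.0693] w 0.0709 F [ 0.7 -7.2  6.1]
gate angle 0.9704834 872 ymax 0.09446440806298016 zmax 0.03834157544466724 arm z [0.02844523 0.07028561] arm y [0.05036468 0.0843712 ]
rack red 219 x [-0.0314  0.0244] y [-0.0294  0.0248] zmax 0.06
```

Everything is steady, so I continue. About 64 mm remains.

Scaled: 0.0033 m is 0.066, 0.0023 m is 0.046.

Request:
shift_gripper --pt "0.066 0.046 0 0 0.071" --pt "0.066 0.046 0 0 0.071" --pt "0.066 0.046 0 0 0.071" --pt "0.066 0.046 0 0 0.071" --pt "0.066 0.046 0 0 0.071"

```text
t: 7.45
position: [0.5341, -0.0233, 0.0483]
orientation: [1.644, 2.675, -0.004]
contact_force: [1.0, -7.6, 5.9]
gripper_width: 0.0711
finger_force: 4.4
```

Request:
shift_gripper --pt "0.066 0.046 0 0 0.071" --pt "0.066 0.046 0 0 0.071" --pt "0.066 0.046 0 0 0.071" --pt "0.066 0.046 0 0 0.071" --pt "0.066 0.046 0 0 0.071"

```text
t: 7.95
position: [0.5369, -0.0034, 0.0483]
orientation: [1.644, 2.675, -0.004]
contact_force: [0.9, -9.1, 7.5]
gripper_width: 0.071
finger_force: 4.5
```

Request:
shift_gripper --pt "0.066 0.046 0 0 0.071" --pt "0.066 0.046 0 0 0.071" --pt "0.066 0.046 0 0 0.071" --pt "0 0 0 0 0.071"

```text
t: 8.35
position: [0.5386, 0.0092, 0.0482]
orientation: [1.645, 2.676, -0.002]
contact_force: [1.2, -5.1, 5.9]
gripper_width: 0.0708
finger_force: 4.3
```

```bash
python3 -c "
from h import *
where(); gate(); rack()"
```

```text
t 8.35 tcp chute [-0.0237  0.0352] z 0.0482 tilt -1.0 theta 34.7 push [-0.0001  0.0011] gate [-0.0472  0.0692] w 0.0708 F [ 1.2 -5.1  5.9]
gate angle 0.9740317 850 ymax 0.09461454949060134 zmax 0.038101012265520776 arm z [0.0312728  0.07082898] arm y [0.05386468 0.08441705]
rack red 157 x [0.0388 0.0768] y [-0.0295  0.0233] zmax 0.05
```

Request:
shift_gripper --pt "0.034 0.022 0 0 0.071" --pt "0.034 0.022 0 0 0.071" --pt "0.034 0.022 0 0 0.071" --pt "0.034 0.022 0 0 0.071"

```text
t: 8.85
position: [0.5394, 0.0164, 0.0483]
orientation: [1.644, 2.675, -0.004]
contact_force: [0.6, -8.2, 7.5]
gripper_width: 0.0711
finger_force: 4.6
```

```bash
python3 -c "
from h import *
where(); gate(); rack()"
```

```text
t 8.85 tcp chute [-0.0164  0.0354] z 0.0483 tilt -1.0 theta 34.7 push [0.0073 0.0012] gate [-0.04    0.0695] w 0.0711 F [ 0.6 -8.2  7.5]
gate angle 0.9805623 842 ymax 0.09462029707725314 zmax 0.038079666727831564 arm z [0.03065437 0.06991023] arm y [0.05391228 0.08375326]
rack red 127 x [0.0278 0.0844] y [-0.0297  0.0234] zmax 0.05
```

Scaled: 0.0013 m is 0.026, 0.0009 m is 0.018.

Request:
shift_gripper --pt "0.026 0.018 0 0 0.071" --pt "0.026 0.018 0 0 0.071"

```text
t: 9.15
position: [0.5398, 0.0195, 0.0483]
orientation: [1.645, 2.675, -0.004]
contact_force: [0.9, -7.6, 5.9]
gripper_width: 0.0707
finger_force: 4.7
```

Request:
shift_gripper --pt "0.016 0.012 0 0 0.071" --pt "0.016 0.012 0 0 0.071"

```text
t: 9.35
position: [0.5402, 0.0212, 0.0483]
orientation: [1.644, 2.675, -0.005]
contact_force: [0.3, -10.8, 8.2]
gripper_width: 0.0705
finger_force: 6.2
```

```bash
python3 -c "
from h import *
where(); rack()"
```

```text
t 9.35 tcp chute [-0.0116  0.0353] z 0.0483 tilt -1.0 theta 34.7 push [0.0119 0.0014] gate [-0.0351  0.0692] w 0.0705 F [  0.3 -10.8   8.2]
rack red 120 x [0.0255 0.091 ] y [-0.0299  0.0225] zmax 0.048
```

Request:
shift_gripper --pt "0.016 0.012 0 0 0.071" --pt "0 0 0 0 0.071"

```text
t: 9.6
position: [0.5407, 0.0215, 0.0486]
orientation: [1.644, 2.674, -0.006]
contact_force: [1.3, -12.3, 8.0]
gripper_width: 0.0708
finger_force: 6.8
```

```bash
python3 -c "
from h import *
where(); rack(); im=gate(); cv2.imwrite('pics/s3.png',cv2.resize(im[120:310,200:440,::-1],None,fx=3,fy=3))"
```

```text
t 9.6 tcp chute [-0.0111  0.0348] z 0.0486 tilt -1.0 theta 34.7 push [0.0124 0.0007] gate [-0.0347  0.0688] w 0.0708 F [  1.3 -12.3   8. ]
rack red 120 x [0.0333 0.091 ] y [-0.0299  0.0226] zmax 0.049
gate angle 0.9363581 804 ymax 0.09384559075027149 zmax 0.03923713220178231 arm z [0.03123008 0.07023435] arm y [0.05133524 0.08363496]
```

View pics/s3.png

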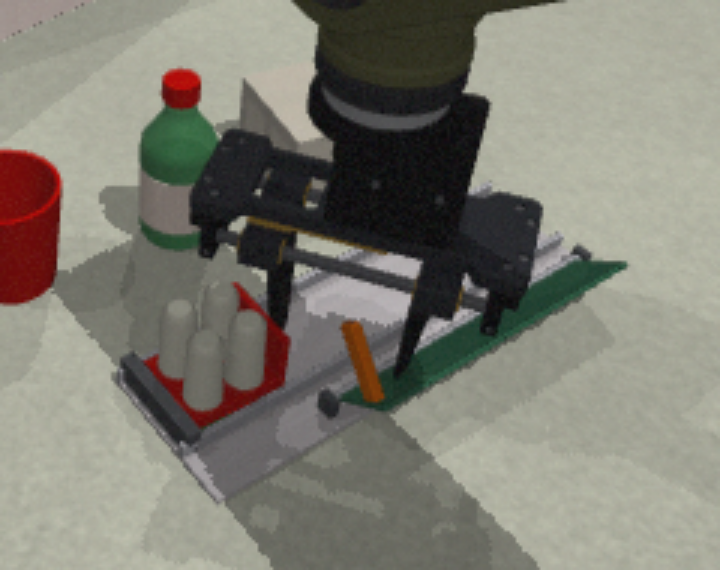

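The side crop shows the rack home: its front is against the stop at (150,390), the arm stands behind it at (362,360), and the gate is still held open. The push force rose while the motion stalled. Now I back off lengthways with the gate held open, then let it close, then lift.

Scaled: -0.009 m is -0.18, -0.0062 m is -0.124.

Request:
shift_gripper --pt "-0.08 -0.056 0 0 0.071" --pt "-0.18 -0.124 0 0 0.071" --pt "-0.18 -0.124 0 0 0.071" --pt "-0.18 -0.124 0 0 0.071" --pt "-0.18 -0.124 0 0 0.071"

```text
t: 10.2
position: [0.5336, -0.0246, 0.0476]
orientation: [-1.646, -2.675, -0.001]
contact_force: [3.1, 2.9, 3.8]
gripper_width: 0.071
finger_force: 2.4
```

Request:
shift_gripper --pt "-0.18 -0.124 0 0 0.071" --pt "-0.082 0.118 0 0 0.071" --pt "-0.082 0.118 0 0 0.071" --pt "-0.082 0.118 0 0 0.071" --pt "-0.082 0.118 0 0 0.071"

```text
t: 10.7
position: [0.5601, -0.0394, 0.0465]
orientation: [-1.645, -2.674, 0.002]
contact_force: [-0.0, -0.4, 0.1]
gripper_width: 0.0711
finger_force: 0.0
```

Request:
shift_gripper --pt "-0.082 0.118 0 0 0.071" --pt "-0.022 0.032 0 0 0.071" --pt "0 0 0 0 0.071"

```text
t: 11.0
position: [0.5696, -0.0403, 0.0471]
orientation: [-1.645, -2.675, 0.001]
contact_force: [0.1, -0.1, 1.0]
gripper_width: 0.0712
finger_force: 0.0
```

```bash
python3 -c "
from h import *
where(); rack(); gate()"
```

```text
t 11.0 tcp chute [-0.0684 -0.0023] z 0.0471 tilt -1.0 theta 34.7 push [-0.0447 -0.0365] gate [-0.0921  0.0319] w 0.0712 F [ 0.1 -0.1  1. ]
rack red 407 x [0.0217 0.0909] y [-0.0295  0.0238] zmax 0.051
gate angle 0.009814934 1015 ymax 0.06021349994651511 zmax 0.05581839477856246 arm z [0.03560136 0.04716979] arm y [0.01089305 0.05227092]
```

Scaled: -0.04 m is -0.8, -0.03 m is -0.6.

Request:
shift_gripper --pt "0 0 -0.2 0 0.071" --pt "0 0 -0.6 0 0.071" --pt "0 0 -0.8 0 0.071" --pt "0 0 -0.8 0 0.071" --pt "0 0 -0.8 0 0.071"

```text
t: 11.6
position: [0.5694, -0.0403, 0.2101]
orientation: [1.645, 2.676, 0.0]
contact_force: [0.4, -0.8, 0.4]
gripper_width: 0.0709
finger_force: 0.0
```

Request:
shift_gripper --pt "-0.6 -0.4 0 0 0.071" --pt "-0.6 -0.4 0 0 0.071" --pt "-0.6 -0.4 0 0 0.071" --pt "0 0 0 0 0.071" --pt "0 0 0 0 0.071"

```text
t: 12.1
position: [0.5566, -0.1481, 0.2083]
orientation: [1.648, 2.674, 0.001]
contact_force: [0.1, -0.6, 0.3]
gripper_width: 0.0712
finger_force: 0.0
```

```bash
python3 -c "
from h import *
where(); rack(); gate()
im,d=robot.get_image('top'); cv2.imwrite('pics/t4.png',cv2.resize(im[120:297,195:395,::-1],None,fx=3,fy=3))"
```

```text
t 12.1 tcp chute [-0.177  -0.0042] z 0.2083 tilt -1.0 theta 34.6 push [-0.1534 -0.0384] gate [-0.2006  0.03  ] w 0.0712 F [ 0.1 -0.6  0.3]
rack red 422 x [0.0217 0.0909] y [-0.0294  0.0241] zmax 0.052
gate angle 0.0062930146 994 ymax 0.06016065821403157 zmax 0.05586521210780039 arm z [0.03663765 0.04704198] arm y [0.01050063 0.0516645 ]
```

View pics/t4.png

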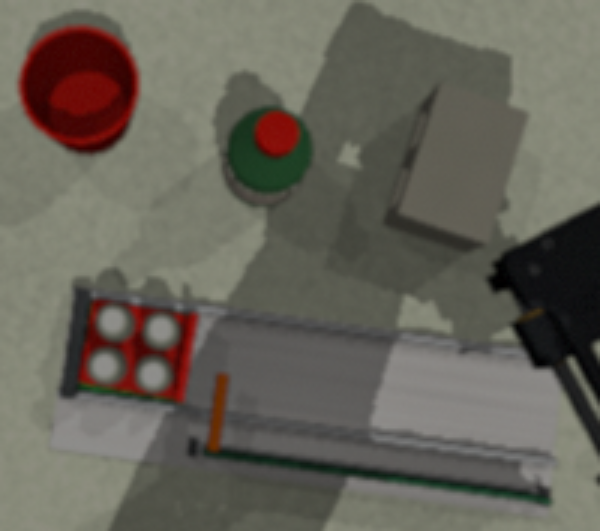

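The top crop shows the rack against the stop (front at about x=82), the gate shut behind it with the arm at (218,412), the bystanders unmoved and the hand clear. Handing in.

```bash
python3 -c "
from workcell import robot
print(robot.hand_in())"
```

```text
the job is handed in; nothing more can be done
None
```

The rack is home against the end stop, the gate is shut behind it (about 0.01 rad), the bystanders look unmoved, and the job was handed in at about 12 s; no verdict was returned.

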